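# Put the game cartridge back in its own organiser slot

### The arm

A 6-joint arm with a two-finger parallel gripper is mounted at the origin on the work surface. World frame = base frame: x ahead of the robot, y to its left, z up, the work surface at z = 0. Lengths are in m, angles in rad, forces in N, time in s.
With the tool pointing down it reaches from about 0.25 to 0.725 m from the base axis. Payload 4 kg.
Tool frame: the origin (TCP) lies midway between the tips of the shut fingers; the grasp point (between the pads) lies 19 mm behind it; z points along the fingers, y is the direction in which the jaws open and shut (so a half turn about z gives the same grasp; the last joint's range is limited). The gripper opens to 85 mm and grips with 20 to 120 N. Pads are 22 mm wide; open, the fingers measure 114 mm over their backs; the gripper's body (76 mm by 85 mm) begins 54 mm behind the grasp point. The pads swing forward as they close: fully open they stand 13 mm farther back than shut.
Start: joints at [0, 0.241, 0.005, 1.335, 0, 1.571], TCP at [0.5, -0, 0.231] pointing down, gripper open.
Joint ranges: [-2.72, 2.72], [-1.05, 1.87], [-1.09, 1.28], [-1.99, 2.15], [-1.42, 1.44], [-3.14, 3.14]. Speed limits (rad/s): [2.79, 2.79, 3.14, 3.14, 3.14, 3.14].

### API

Orientations are given as a unit quaternion [x, y, z, w].
In Python, from workcell import get_obs, camera, camera_model, job_done, masks_of gives the robot as it stands.
- The arm moves only by the tool jog_arm, never from a script. Its argument "deltas" is a list that holds one entry, the list of rows, each a list of 7 numbers: the shift along the tool's x, y, z in mm, then the turn, a rotation vector about the tool's x, y, z in degrees, then the finger opening in mm, from 0 to 85.4. A call has 1 to 5 rows; each row shifts and turns the pose as measured when the row begins, along the tool's axes as they then stand; what a row does not reach is not made up. A row lasts 1/10 s, in which the tool goes at most 50 mm and 8.59 degrees, less where a joint would pass 70% of its speed; a pose out of reach is approached as far as the arm can. A call with a gripper value outside its range is refused whole. The fingers move at their own pace and stop on an object; the grip force is fixed at half the most. Time passes only in rows, so rows that do not move let the fingers close. It gives the time, the measured TCP pose, the force and the opening at its end, in the units of the state.
- get_obs(): the state, without advancing time (a new reading comes with each control period).
- camera(name): name is "scene" or "side" or "wrist"; returns the picture (400x640x3 uint8, red, green, blue); there is no depth.
- camera_model(name): a dict with "fovy" (degrees; the focal length in pixels is half the picture's height over the tangent of half this angle, whatever the lens; pixels are square), "cx", "cy" (the principal point, pixels), "pose" (4x4, takes a point from camera to world coordinates); the wrist camera has in their place "T_tool_cam" (4x4, takes a point from camera to tool coordinates, whose origin is the TCP and whose axes are the flange's). Camera axes: x right, y down, z forward; pixel columns grow to the right and rows downward; lengths in m; the calibration is good to about 2 mm. A picture is of the moment at which its call begins: read the wrist's pose just before it. camera_model takes no time and is no camera call.
- job_done(): hands the job in, once; it reports no verdict.
Trained networks look in the newest picture that a camera, given by its name, has taken for a name from the list of things; names that differ only in an ending like _2 or _b are one class to them, and where a whole thing is asked for, a point or a joint stands for the part that bears it (a point fixed in the world has none). Each returns a list of dicts, best first, with "conf" (0 to 1); they miss things now and then, are a little off and sometimes report something else, mostly with a low value. They report only what shows in the picture. A call takes as long as a camera call. They do not tell look-alikes from the thing itself.
- masks_of(target, camera): "pixels" (400x640 bool, what is visible of it) and "at" ([column, row] in pixels, amid what is visible of it).
The state is a dict: "clock": time; "joint_pos": joint angles; "joint_vel": joint speeds; "tau": joint torques, N m; "eef_pos": TCP position; "tool_rot": TCP orientation; "ft_force": force on the tool from outside, world axes, zero at the start; "ft_torque": the same for the moment, N m; "grip_width": finger opening in m.
Only numpy, scipy, OpenCV 4.12 (cv2) and the standard library are available. Lean on these libraries where they do the work, as an engineer would, in place of code of your own. Each camera call takes 0.05 s, during which the arm holds its last target. There are 200 camera calls.

### The job

Slide the game cartridge with the ring symbol straight up out of the grey console and return it to its own slot in the red organiser, the one whose label on the flipped-back lid shows the same ring. Lower it upright right down to the floor of the slot before letting go (do not drop it in), and leave the other cartridge, the controller, the tea-light holder and the bottle opener where they are.

Things in the scene. Friction and masses are not known exactly. Their poses are not given: they have to be found in the camera images.
- cartridge: Black plastic game cartridge, a flat slab 18 mm thick (its x) by 80 mm wide (its y) by 100 mm tall (its z), about 90 g, with a white label bearing a black ring on both faces; it may go in its slot either way round. Origin: centre of its underside. It starts upright, 35 mm deep in the slot of the console, its upper 65 mm standing free, its top edge 125 mm above the shelf.
- console: Grey game console, fixed, 160 mm (its x) by 190 mm (its y) by 60 mm high, with an upright slot in the middle of its top, 21 mm (x) by 83 mm (y), 35 mm deep. Origin: centre of its underside, on the shelf.
- organiser: Red plastic cartridge organiser, fixed, 78 mm deep (its x), 316 mm wide (its y), rim 56 mm above the shelf, with three equal slots in a row along its y, 100 mm apart. Its lid is flipped back on the +x side and slopes down from the rim to the shelf 122 mm from the origin; in line with each slot the lid carries a white label with a black symbol. Origin: centre of its underside, on the shelf.
- bay_ring: The slot whose label shows a ring: the cartridge's own slot, empty at the start. Origin: centre of the slot's floor, 6 mm above the shelf; x across the slot (towards the lid), y along it, z up. The slot is 26 mm (x) by 90 mm (y) and 50 mm deep; its two long walls are upright up to 34 mm above the floor, then flare outward to 60 mm apart at the rim. A seated cartridge stands 50 mm out of it, its top edge 106 mm above the shelf. Which of the three places this slot has varies.
- bay_cross: Slot of the same form whose label shows a diagonal cross, also empty: the wrong slot. Origin as for the ring slot.
- bay_bars: Slot of the same form whose label shows two parallel bars; its own cartridge stands in it. Origin as for the ring slot.
- cartridge_bars: Cartridge of the same size, loose, with two bars on its label, standing in the bars slot; to be left there. Origin: centre of its underside.
- controller: Grey game controller lying on the shelf between the robot and the organiser, 90 mm by 155 mm by 45 mm high. Origin: middle of its underside. To be left alone.
- tealight: Glass tea-light holder, an open cup 72 mm across and 55 mm high. Origin: centre of its underside. To be left alone.
- opener: Flat stainless steel bottle opener, 146 mm long, 42 mm wide, 5 mm thick, lying flat between the organiser and the console. Origin: near its middle, on the underside. To be left alone.
Things that resemble listed ones, but are neither listed nor needed, are in the scene too. What is shaped like the cartridge but yellow is not meant.

How it is judged:
On the way, in this order (a step that is already met when the one before it is completed fails the run):
1. the ring cartridge has been drawn up clear of the console's slot (z of cartridge in the frame of console above 0.062 m), for 0.1 s.
2. the cartridge, still held in the fingers, has been lowered into the ring slot to within 20 mm of its floor (x of cartridge in the frame of bay_ring between -0.01 and 0.01 m and y of cartridge in the frame of bay_ring between -0.012 and 0.012 m and z of cartridge in the frame of bay_ring below 0.02 m and contact force between the fingers and cartridge above 0.5 N), for 0.05 s.
At the end, for the whole second after the job is handed in: The ring cartridge stands at rest in the ring slot, its foot within 10 mm (across) and 12 mm (along) of the slot's centre and less than 6 mm above the slot's floor, upright within 14 degrees, moving at less than 20 mm/s and 0.8 rad/s (x of cartridge in the frame of bay_ring between -0.01 and 0.01 m and y of cartridge in the frame of bay_ring between -0.012 and 0.012 m and z of cartridge in the frame of bay_ring below 0.006 m and angle between cartridge's own z axis and vertical below 0.25 rad and linear speed of cartridge below 0.02 m/s and angular speed of cartridge below 0.8 rad/s); the robot touches nothing.
It fails at once if the cartridge in the bars slot is moved by more than 15 mm (distance of cartridge_bars from where it was at the start of the episode above 0.015 m).
It fails at once if the controller, the tea-light holder or the bottle opener is moved by more than 20 mm (distance of any of controller, tealight, opener from where it was at the start of the episode above 0.02 m).
It also fails if it takes over 45 s, if anything falls off the work surface, if the arm or the gripper's body presses on something with over 40 N, if the wrist force passes 120 N, or if a joint passes its speed limit or range.

## Working session

There is one attempt and no reset: what is moved stays moved. The work goes in short steps, Python scripts to look and compute and a tool call to move; the robot and the scene stay as the last step left them, time stands still between calls to the robot, and variables do not carry over. Pictures are saved under pics/ and viewed, about 8 in all and at most 12, crops included, and the job is handed in when it is done.

Besides the shell and the picture viewer there is one more tool, called as a command line: name --argument value ..., lists and objects as JSON in quotes. jog_arm: Moves the arm, as the interface text tells. Its arguments: {"type":"object","properties":{"deltas":{"type":"array"}},"required":["deltas"]}

```bash
mkdir -p pics; ls
cat > h.py <<'E'
import numpy as np, cv2
from workcell import *
from scipy.spatial.transform import Rotation as R
def save(n,im): cv2.imwrite('pics/'+n+'.png',im[:,:,::-1])
def cam(name):
    m=camera_model(name); f=200/np.tan(np.radians(m['fovy'])/2)
    if 'pose' in m: T=np.array(m['pose'])
    else:
        o=get_obs(); W=np.eye(4); W[:3,:3]=R.from_quat(o['tool_rot']).as_matrix(); W[:3,3]=o['eef_pos']; T=W@np.array(m['T_tool_cam'])
    return f,m['cx'],m['cy'],T
def onz(c,uv,z):
    f,cx,cy,T=c; d=T[:3,:3]@np.array([(uv[0]-cx)/f,(uv[1]-cy)/f,1]); return T[:3,3]+d*(z-T[2,3])/d[2]
def proj(c,p):
    f,cx,cy,T=c; q=T[:3,:3].T@(np.array(p)-T[:3,3]); return [cx+f*q[0]/q[2],cy+f*q[1]/q[2]]
E
python3 - <<'E'
from h import *
ims=[]
for n in ['scene','side']:
    c=cam(n); im=camera(n); save(n,im); print(n,camera_model(n).keys(),c[0],c[3].round(3).tolist())
    for t in ['cartridge','console','bay_ring','organiser','opener','tealight','controller']:
        for d in masks_of(t,n)[:3]: print(t,round(d['conf'],2),np.round(d['at']),d['pixels'].sum(), onz(c,d['at'],0.06).round(3))
print(get_obs())
E
```

```text
pics
scene dict_keys(['fovy', 'cx', 'cy', 'pose']) 429.97234411385193 [[0.72, 0.496, -0.485, 1.07], [0.693, -0.534, 0.484, -0.462], [-0.019, -0.685, -0.729, 0.892], [0.0, 0.0, 0.0, 1.0]]
cartridge 0.88 [359. 150.] 574 [0.441 0.315 0.06 ]
cartridge 0.88 [319. 133.] 440 [0.295 0.294 0.06 ]
cartridge 0.74 [412. 138.] 786 [0.523 0.471 0.06 ]
console 0.96 [358. 172.] 2906 [0.501 0.24  0.06 ]
bay_ring 0.98 [253. 275.] 1626 [ 0.554 -0.186  0.06 ]
organiser 0.64 [260. 297.] 4031 [ 0.61  -0.212  0.06 ]
opener 0.59 [309. 206.] 472 [0.494 0.053 0.06 ]
tealight 0.91 [395. 251.] 762 [0.75 0.09 0.06]
controller 0.71 [155. 254.] 1682 [ 0.334 -0.309  0.06 ]
side dict_keys(['fovy', 'cx', 'cy', 'pose']) 443.4914035943869 [[0.699, -0.426, 0.574, -0.193], [-0.715, -0.394, 0.578, -0.629], [-0.019, -0.814, -0.58, 0.743], [0.0, 0.0, 0.0, 1.0]]
cartridge 0.63 [232. 148.] 329 [0.507 0.472 0.06 ]
cartridge 0.62 [259. 163.] 378 [0.503 0.33  0.06 ]
cartridge 0.58 [208. 197.] 1047 [0.292 0.291 0.06 ]
console 0.87 [263. 185.] 2797 [0.432 0.226 0.06 ]
bay_ring 0.65 [399. 238.] 905 [ 0.506 -0.19   0.06 ]
organiser 
[... 188 characters left out ...]
23  0.06 ]
{'clock': 0.8, 'joint_pos': array([-1.94236832e-05,  2.40530651e-01,  5.00780945e-03,  1.33523390e+00,
       -1.60452590e-05,  1.57078042e+00]), 'joint_vel': array([ 0.00048394,  0.00216775,  0.00118963, -0.00159788,  0.00043824,
        0.00024536]), 'tau': array([ 1.02733768e-03, -3.72150385e+01,  2.52679718e+01,  8.68878506e-04,
        1.75848058e-04, -1.21807179e-05]), 'eef_pos': array([ 4.99990213e-01, -1.45813876e-05,  2.31344125e-01]), 'tool_rot': array([7.07108025e-01, 7.07105537e-01, 8.32338688e-06, 1.96695928e-05]), 'ft_force': array([-0.07433228,  0.43018795,  0.82565288]), 'ft_torque': array([-0.00240317, -0.02153443, -0.02318015]), 'grip_width': 0.08525137741889179}
```

```bash
ls pics
```

```text
scene.png
side.png
```

View pics/scene.png

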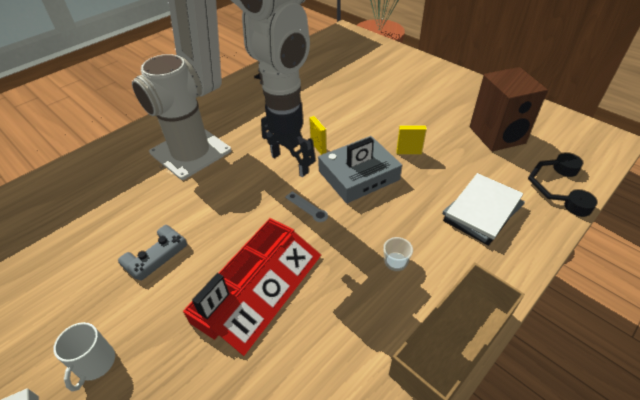

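View pics/side.png

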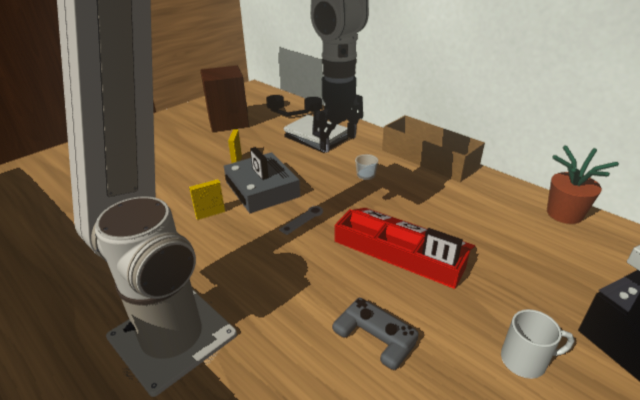

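The scene view shows the ring cartridge at about (360,150) in the console. The organiser lid reads bars, ring, cross, with ring in the middle at label (271,288). The side view agrees; the bars cartridge stands at (442,247).

Run:
```python
from h import *
a,b=cam('scene'),cam('side')
for z in (.06,.08,.09,.1,.11): print(z,onz(a,(359,150),z).round(3),onz(b,(259,163),z).round(3))
# organiser corners: lid-bottom corners on the shelf, rim corners
for uv in [(243,354),(321,257)]: print('lidfoot',onz(a,uv,0.0).round(3))
for uv in [(271,220),(187,316)]: print('rim scene',onz(a,uv,0.056).round(3))
for uv in [(336,222),(459,283)]: print('side',onz(b,uv,0.056).round(3),onz(b,uv,0.0).round(3))
for uv in [(320,157),(368,139),(401,168),(347,184)]: print('console',onz(a,uv,0.06).round(3))
print(np.array(camera_model('wrist')['T_tool_cam']).round(3).tolist(),cam('wrist')[0])
```

```text
0.06 [0.441 0.316 0.06 ] [0.504 0.33  0.06 ]
0.08 [0.456 0.297 0.08 ] [0.484 0.302 0.08 ]
0.09 [0.464 0.288 0.09 ] [0.474 0.288 0.09 ]
0.1 [0.471 0.279 0.1  ] [0.463 0.274 0.1  ]
0.11 [0.479 0.269 0.11 ] [0.453 0.26  0.11 ]
lidfoot [ 0.657 -0.31   0.   ]
lidfoot [ 0.601 -0.013  0.   ]
rim scene [ 0.454 -0.046  0.056]
rim scene [ 0.529 -0.35   0.056]
side [ 0.453 -0.035  0.056] [0.506 0.013 0.   ]
side [ 0.477 -0.366  0.056] [ 0.531 -0.345  0.   ]
console [0.378 0.214 0.06 ]
console [0.427 0.374 0.06 ]
console [0.582 0.337 0.06 ]
console [0.512 0.183 0.06 ]
[[-0.0, -0.962, -0.271, 0.069], [1.0, -0.0, -0.001, 0.0], [0.001, -0.271, 0.962, -0.142], [0.0, 0.0, 0.0, 1.0]] 307.7209061761896
```

jog_arm --deltas '[[[47,-6,0,0,0,0,85],[47,-6,0,0,0,0,85],[47,-6,0,0,0,0,85],[47,-6,0,0,0,0,85],[47,-6,0,0,0,0,85]]]'

```text
clock: 1.3
eef_pos: [0.4728, 0.2359, 0.2315]
tool_rot: [0.713, 0.701, 0.001, 0.002]
ft_force: [1.1, -0.2, -0.7]
grip_width: 0.0848
```

jog_arm --deltas '[[[40,-3,0,0,0,0,85],[10,0,0,0,0,8,85],[0,0,0,0,0,8,85],[0,0,0,0,0,4,85],[0,0,0,0,0,0,85]]]'

```text
clock: 1.8
eef_pos: [0.468, 0.2965, 0.2305]
tool_rot: [0.824, 0.567, 0.001, 0.001]
ft_force: [0.7, 0.7, 0.9]
grip_width: 0.0852
```

```bash
cat > look.py <<'E'
from h import *
import sys
o=get_obs(); print(o['clock'],o['eef_pos'].round(4),R.from_quat(o['tool_rot']).as_matrix().round(3).tolist(),o['grip_width'],o['ft_force'].round(1))
c=cam('wrist'); im=camera('wrist'); save(sys.argv[1],im); v=im.copy()
for t in sys.argv[2:]:
    for d in masks_of(t,'wrist')[:3]:
        m=d['pixels'].astype(np.uint8); h=cv2.convexHull(cv2.findNonZero(m)); print(t,round(d['conf'],2),np.round(d['at']),m.sum(),cv2.minAreaRect(h))
np.savez('last.npz',f=c[0],cx=c[1],cy=c[2],T=c[3])
E
python3 look.py w1 cartridge console
```

```text
1.8 [0.468  0.2965 0.2305] [[0.358, 0.934, 0.003], [0.934, -0.358, 0.0], [0.002, 0.003, -1.0]] 0.08520531388155617 [0.7 0.7 0.9]
cartridge 0.95 [320. 197.] 2273 ((319.9118347167969, 197.41256713867188), (102.47451782226562, 23.517417907714844), 85.36454010009766)
cartridge 0.9 [282.  13.] 1093 ((283.0, 18.5), (37.0, 46.0), 90.0)
cartridge 0.58 [164. 238.] 4155 ((158.22567749023438, 236.0137176513672), (47.99005126953125, 115.40583801269531), 87.1375961303711)
console 0.67 [307. 173.] 25055 ((318.26361083984375, 179.35635375976562), (178.35154724121094, 164.76400756835938), 85.19204711914062)
```

View pics/w1.png

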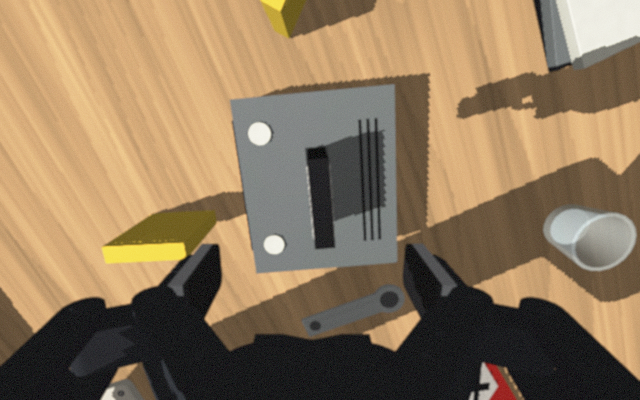

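The wrist view shows the ring cartridge's top edge at about (313–333, 160–247) inside the grey console. The fingers straddle it with clearance on both sides: yellow decoy at left, opener below. I'll fit the box silhouette to the mask.

```bash
cat >> h.py <<'E'
from scipy.optimize import minimize
def boxpts(p,zb,zt,w=.018,l=.08):
    c,s=np.cos(p[2]),np.sin(p[2])
    return [(p[0]+c*a*w/2-s*b*l/2,p[1]+s*a*w/2+c*b*l/2,z) for a in(-1,1) for b in(-1,1) for z in(zb,zt)]
def fit(c,mask,p0,zb,zt,w=.018,l=.08):
    S=8
    def cost(p):
        h=cv2.convexHull(np.array([proj(c,q) for q in boxpts(p,zb,zt,w,l)],np.float32))
        m=np.zeros(mask.shape,np.uint8); cv2.fillConvexPoly(m,np.round((h)*2**S).astype(np.int32),1,cv2.LINE_8,S)
        return 1-(m&mask).sum()/(m|mask).sum()
    best=min((minimize(cost,np.array(p0)+d,method='Nelder-Mead',options=dict(initial_simplex=np.array(p0)+d+np.array([[0,0,0],[.01,0,0],[0,.01,0],[0,0,.15]]),xatol=1e-5,fatol=1e-5)) for d in np.array([[0,0,0],[.005,.005,-.05],[-.005,-.005,.05]])),key=lambda r:r.fun)
    return best.x,best.fun
E
python3 - <<'E'
from h import *
c=cam('wrist'); camera('wrist')
m=masks_of('cartridge','wrist')[0]; print(m['at']); p,f=fit(c,m['pixels'].astype(np.uint8),[.468,.283,-.35],.06,.125); print('cart',p.round(4),np.degrees(p[2]),f)
for uv in [(232,101),(395,85),(397,264),(257,272)]: print(onz(c,uv,.06).round(4))
m=max(masks_of('console','wrist'),key=lambda d:d['conf'])['pixels'].astype(np.uint8)
h=cv2.morphologyEx(m,cv2.MORPH_CLOSE,np.ones((41,41)))
p,f=fit(c,h,p,0,.06,.16,.19); print('console',p.round(4),np.degrees(p[2]),f)
E
```

```text
[161.6, 237.7]
cart [ 0.468  0.283 -0.35 ] -20.05352282957881 1.0
[0.4232 0.3948 0.06  ]
[0.5754 0.3521 0.06  ]
[0.5223 0.1684 0.06  ]
[0.371  0.2159 0.06  ]
console [ 0.4709  0.2851 -0.2794] -16.007333017378567 0.01633690324922854
```

Run:
```python
from h import *
c=cam('wrist'); camera('wrist')
m=min(masks_of('cartridge','wrist'),key=lambda d:abs(d['at'][0]-320)+abs(d['at'][1]-197)); p,f=fit(c,m['pixels'].astype(np.uint8),[.47,.283,-.28],.06,.125); print('cart',m['at'],p.round(4),np.degrees(p[2]),f)
o=get_obs(); M=R.from_quat(o['tool_rot']).as_matrix()
print('yaw of tool y',np.degrees(np.arctan2(M[1,1],M[0,1])), 'tool delta mm',1e3*M.T@(np.r_[p[:2],.087]-o['eef_pos']))
```

```text
cart [317.7, 195.6] [ 0.4721  0.2863 -0.2914] -16.697364021959167 0.059991550485847034
yaw of tool y -21.040690019619092 tool delta mm [ -7.74756463   6.47522535 143.8027781 ]
```

jog_arm --deltas '[[[-8,6,0,0,0,-4.8,85],[0,0,40,0,0,0,85],[0,0,40,0,0,0,85],[0,0,0,0,0,0,85]]]'

```text
clock: 2.6
eef_pos: [0.4734, 0.2861, 0.1513]
tool_rot: [0.799, 0.602, 0.005, 0.001]
ft_force: [-0.9, -0.5, -0.1]
grip_width: 0.0848
```

```bash
python3 look.py w2 cartridge
python3 - <<'E'
from h import *
c=cam('wrist'); camera('wrist')
for d in masks_of('cartridge','wrist'):
    p,f=fit(c,d['pixels'].astype(np.uint8),[.4715,.2855,-.282],.06,.125); print('cart',d['at'],p.round(4),np.degrees(p[2]),f)
    o=get_obs(); M=R.from_quat(o['tool_rot']).as_matrix()
    print('yaw of tool y',np.degrees(np.arctan2(M[1,1],M[0,1])), 'tool delta mm',1e3*M.T@(np.r_[p[:2],.087]-o['eef_pos']))
E
```

```text
2.6 [0.4734 0.2861 0.1513] [[0.276, 0.961, 0.009], [0.961, -0.276, 0.004], [0.006, 0.007, -1.0]] 0.08476501409197901 [-0.9 -0.5 -0.1]
cartridge 0.88 [ 93. 252.] 8690 ((87.91197204589844, 250.37303161621094), (175.29563903808594, 72.0495834350586), 1.3019527196884155)
cartridge 0.67 [309. 218.] 4546 ((310.0, 220.5), (143.0, 34.0), 90.0)
cart [306.5, 220.2] [ 0.4722  0.2862 -0.2769] -15.865298445007554 0.023374218930803048
yaw of tool y -16.037430062374217 tool delta mm [-5.34287496 -5.80362358 71.21086237]
cart [95.9, 254.7] [ 0.4715  0.2855 -0.282 ] -16.157409822689214 1.0
yaw of tool y -16.037430062374217 tool delta mm [-6.24079935 -6.2512732  71.18912767]
cart [281.2, 3.9] [ 0.4715  0.2855 -0.282 ] -16.157409822689214 1.0
yaw of tool y -16.037430062374217 tool delta mm [-6.24079935 -6.2512732  71.18912767]
```

View pics/w2.png

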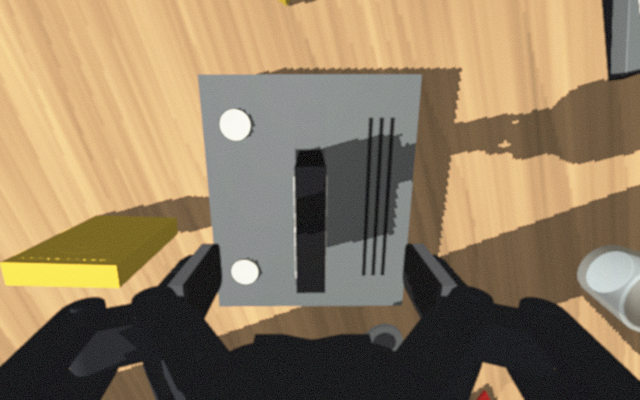

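Run:
```python
from h import *
for i in range(3):
    o=get_obs(); print(o['clock'],o['eef_pos'].round(4),R.from_quat(o['tool_rot']).as_matrix().round(3).tolist()); camera('wrist')
```

```text
2.8 [0.4778 0.289  0.1584] [[0.276, 0.961, 0.02], [0.961, -0.276, 0.011], [0.016, 0.016, -1.0]]
2.85 [0.4779 0.2892 0.1586] [[0.276, 0.961, 0.021], [0.961, -0.276, 0.011], [0.016, 0.017, -1.0]]
2.9 [0.4779 0.2892 0.1585] [[0.276, 0.961, 0.021], [0.961, -0.276, 0.011], [0.017, 0.017, -1.0]]
```

```bash
cat > go.py <<'E'
from h import *
import sys
x,y,z,yaw=map(float,sys.argv[1:5]); o=get_obs(); M=R.from_quat(o['tool_rot']).as_matrix(); a=np.radians(yaw)
G=np.array([[-np.sin(a),np.cos(a),0],[np.cos(a),np.sin(a),0],[0,0,-1]]).T
G=np.c_[[-np.sin(a),np.cos(a),0],[np.cos(a),np.sin(a),0],[0,0,-1]]
print(o['clock'],o['eef_pos'].round(4),o['grip_width'],o['ft_force'].round(1)); print((1e3*M.T@(np.array([x,y,z])-o['eef_pos'])).round(1),np.degrees(R.from_matrix(M.T@G).as_rotvec()).round(2))
E
python3 go.py .472 .286 .087 -16
```

```text
2.95 [0.4777 0.2891 0.1582] 0.08510640827412039 [-0.6 -0.   0.8]
[-5.7 -5.8 71. ] [ 0.95 -0.93 -0.02]
```

jog_arm --deltas '[[[-5.7,-5.8,25,0.95,-0.93,0,85],[0,0,15,0,0,0,85],[0,0,8,0,0,0,85],[0,0,0,0,0,0,85],[0,0,0,0,0,0,85]]]'

```text
clock: 3.45
eef_pos: [0.4747, 0.288, 0.1152]
tool_rot: [0.799, 0.602, 0.006, 0.001]
ft_force: [-0.1, 0.3, 1.6]
grip_width: 0.0846
```

```bash
python3 go.py .472 .286 .087 -16; python3 -c "
from h import *
camera('wrist');camera('wrist')"; python3 go.py .472 .286 .087 -16
```

```text
3.45 [0.4747 0.288  0.1152] 0.08463795055274956 [-0.1  0.3  1.6]
[-2.9 -2.3 28.2] [ 0.45 -0.48  0.01]
3.55 [0.4748 0.2881 0.1153] 0.0848600341191876 [-0.4 -0.2  0.2]
[-3.  -2.3 28.3] [ 0.46 -0.5   0.01]
```

Small end-of-row rebounds; I'll go on in gentle steps.

jog_arm --deltas '[[[-3,-2.3,12,0.5,-0.5,0,85],[-0.5,-0.5,12,0.2,-0.2,0,85],[-0.5,-0.5,5,0.1,-0.1,0,85],[0,0,0,0,0,0,85]]]'

```text
clock: 3.95
eef_pos: [0.4708, 0.2853, 0.0849]
tool_rot: [0.799, 0.602, -0.004, -0.001]
ft_force: [-0.4, 0.7, -0.0]
grip_width: 0.0851
```

```bash
python3 go.py .472 .286 .087 -16; python3 look.py w3 cartridge; python3 go.py .472 .286 .087 -16
```

```text
3.95 [0.4708 0.2853 0.0849] 0.08505127789398959 [-0.4  0.7 -0. ]
[ 1.   0.9 -2.1] [-0.33  0.29  0.01]
3.95 [0.4708 0.2853 0.0849] [[0.275, 0.961, -0.007], [0.961, -0.275, -0.003], [-0.005, -0.006, -1.0]] 0.08505127789398959 [-0.4  0.7 -0. ]
cartridge 0.94 [311. 248.] 8488 ((315.5, 249.0), (178.0, 53.0), 90.0)
4.05 [0.4713 0.2855 0.0857] 0.0849189967683519 [-0.   0.1 -0.2]
[ 0.6  0.6 -1.3] [-0.28  0.24  0.01]
```

View pics/w3.png

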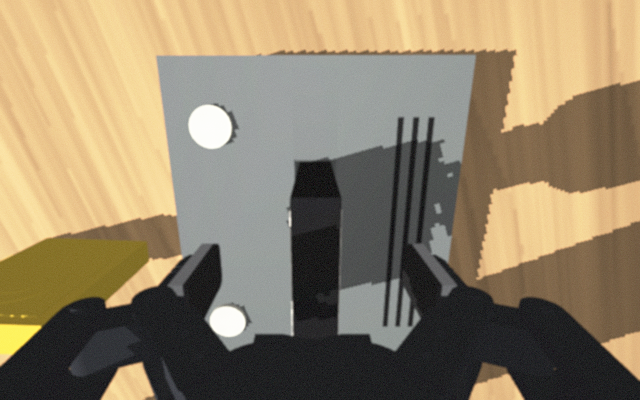

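The cartridge (centre column about 316) lies between the pads (about 213 and 415), parallel to them. Closing.

jog_arm --deltas '[[[0.5,0.5,0,-0.3,0.2,0,12],[0,0,0,0,0,0,12],[0,0,0,0,0,0,12],[0,0,0,0,0,0,12],[0,0,0,0,0,0,12]]]'

```text
clock: 4.55
eef_pos: [0.4729, 0.2866, 0.0872]
tool_rot: [0.799, 0.602, 0.002, 0.0]
ft_force: [-0.7, -0.2, -1.7]
grip_width: 0.0175
```

jog_arm --deltas '[[[0,0,0,0,0,0,12],[0,0,0,0,0,0,12],[0,0,-3,0,0,0,12],[0,0,-6,0,0,0,12],[0,0,0,0,0,0,12]]]'

```text
clock: 5.05
eef_pos: [0.4723, 0.2862, 0.0963]
tool_rot: [0.799, 0.602, 0.001, 0.0]
ft_force: [0.9, 0.8, -1.1]
grip_width: 0.0172
```

```bash
python3 go.py .472 .286 .2 -16
```

```text
5.05 [0.4723 0.2862 0.0963] 0.01715925118498075 [ 0.9  0.8 -1.1]
[-2.000e-01 -1.000e-01 -1.037e+02] [ 0.1  -0.04  0.02]
```

jog_arm --deltas '[[[0,0,-12,0,0,0,12],[0,0,-18,0,0,0,12],[0,0,-20,0,0,0,12],[0,0,-20,0,0,0,12],[0,0,-20,0,0,0,12]]]'

```text
clock: 5.55
eef_pos: [0.4706, 0.2853, 0.1893]
tool_rot: [0.799, 0.602, -0.002, 0.0]
ft_force: [0.9, 0.9, -0.8]
grip_width: 0.0174
```

jog_arm --deltas '[[[0,0,-15,0,0,0,12],[0,0,-5,0,0,0,12],[0,0,0,0,0,0,12],[0,0,0,0,0,0,12]]]'

```text
clock: 5.95
eef_pos: [0.4724, 0.2863, 0.216]
tool_rot: [0.799, 0.602, 0.003, 0.001]
ft_force: [-0.2, 0.5, -1.8]
grip_width: 0.0174
```

```bash
python3 go.py .51 -.19 .21 12
python3 - <<'E'
from h import *
c=cam('scene'); im=camera('scene')
# symbols: expected label centres from rough organiser pose; fit organiser mask by model of lid+box hull
for n in ['scene','side']:
    c=cam(n); camera(n)
    for d in masks_of('organiser',n)[:2]+masks_of('bay_ring',n)[:3]: print(n,d['conf'],d['at'],d['pixels'].sum(),onz(c,d['at'],.03).round(3))
E
```

```text
5.95 [0.4724 0.2863 0.216 ] 0.01736684581780565 [-0.2  0.5 -1.8]
[-447.5  167.3    5.1] [  0.29  -0.14 -27.99]
scene 0.9 [258.4, 297.3] 4414 [ 0.591 -0.207  0.03 ]
scene 0.75 [253.9, 275.4] 1649 [ 0.537 -0.176  0.03 ]
side 0.95 [395.6, 254.2] 3111 [ 0.483 -0.2    0.03 ]
side 0.37 [440.8, 262.7] 202 [ 0.531 -0.293  0.03 ]
side 0.79 [401.1, 234.8] 899 [ 0.55  -0.167  0.03 ]
side 0.45 [380.4, 326.4] 2791 [ 0.291 -0.305  0.03 ]
```

jog_arm --deltas '[[[-25,9,0,0,0,0,12],[-45,17,0,0,0,0,12],[-45,17,0,0,0,0,12],[-45,17,0,0,0,0,12],[-45,17,0,0,0,0,12]]]'

```text
clock: 6.8
eef_pos: [0.4908, 0.0679, 0.2127]
tool_rot: [0.794, 0.607, 0.002, -0.0]
ft_force: [0.8, -0.1, -1.9]
grip_width: 0.0174
```

jog_arm --deltas '[[[-45,17,0,0,0,0,12],[-45,17,0,0,0,0,12],[-40,15,0,0,0,0,12],[-20,8,0,0,0,0,12],[0,0,0,0,0,0,12]]]'

```text
clock: 7.3
eef_pos: [0.5058, -0.1042, 0.2115]
tool_rot: [0.797, 0.604, 0.002, 0.001]
ft_force: [0.4, 0.9, -1.3]
grip_width: 0.0172
```

```bash
python3 go.py .518 -.188 .21 12
```

```text
7.3 [ 0.5058 -0.1042  0.2115] 0.01720644897890837 [ 0.4  0.9 -1.3]
[-77.4  34.4   1.4] [  0.2   -0.08 -27.66]
```

jog_arm --deltas '[[[-38,17,0,0,0,0,12],[-36,16,0,0,0,-4,12],[0,0,0,0,0,-8,12],[0,0,0,0,0,-8,12],[0,0,0,0,0,-7,12]]]'

```text
clock: 7.8
eef_pos: [0.518, -0.184, 0.2098]
tool_rot: [0.626, 0.78, 0.002, -0.001]
ft_force: [0.1, -0.3, -0.6]
grip_width: 0.0173
```

jog_arm --deltas '[[[0,0,0,0,0,0,12],[0,0,0,0,0,0,12]]]'

```text
clock: 8.0
eef_pos: [0.518, -0.1822, 0.2092]
tool_rot: [0.626, 0.78, 0.003, -0.002]
ft_force: [0.9, -0.4, -0.9]
grip_width: 0.017
```

```bash
python3 go.py .518 -.188 .21 12; python3 look.py w4 bay_ring organiser bay_cross bay_bars cartridge
```

```text
8.0 [ 0.518  -0.1822  0.2092] 0.01700448940133343 [ 0.9 -0.4 -0.9]
[-5.7 -1.3 -0.8] [ 0.09 -0.35  0.43]
8.0 [ 0.518  -0.1822  0.2092] [[-0.215, 0.977, 0.0], [0.977, 0.215, 0.006], [0.006, 0.002, -1.0]] 0.01700448940133343 [ 0.9 -0.4 -0.9]
bay_ring 0.65 [341. 170.] 5499 ((339.99993896484375, 180.49996948242188), (131.99996948242188, 98.99998474121094), 0.0)
organiser 0.78 [356. 115.] 17111 ((346.0, 161.5), (317.0, 166.0), 90.0)
organiser 0.69 [382. 254.] 1433 ((336.47406005859375, 257.0121765136719), (124.18993377685547, 49.163326263427734), 1.4688007831573486)
bay_cross 0.95 [330.  71.] 9219 ((342.5, 74.0), (116.0, 145.0), 90.0)
bay_bars 0.74 [384. 254.] 1421 ((336.6716613769531, 256.5364990234375), (124.15052032470703, 49.127506256103516), 0.9628636240959167)
bay_bars 0.27 [100. 227.] 9290 ((91.64530944824219, 223.93807983398438), (137.42098999023438, 91.54203033447266), 86.90594482421875)
cartridge 0.68 [309. 247.] 8246 ((311.5, 247.5), (181.0, 51.0), 90.0)
```

View pics/w4.png

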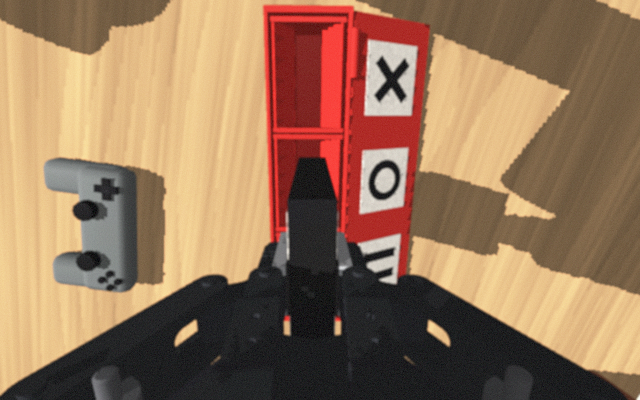

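The view shows the organiser clearly: rim corners about (264,8) and (352,8), cross/ring divider at row ~131, ring label at (384,181), lid foot corner at (429,25). The held cartridge is at columns 289–337.

Run:
```python
from h import *
from scipy.optimize import least_squares
z=np.load('last.npz'); c=(float(z['f']),float(z['cx']),float(z['cy']),z['T'])
P=[((264.5,8),(-.039,.158,.056)),((352,7.5),(.039,.158,.056)),((429,25),(.122,.158,0)),((384,181),(.08,0,.028)),((391,79),(.08,.1,.028)),((310,131),(0,.05,.056))]
def w(p,q): return (p[0]+np.cos(p[2])*q[0]-np.sin(p[2])*q[1],p[1]+np.sin(p[2])*q[0]+np.cos(p[2])*q[1],q[2])
r=lambda p:np.ravel([np.array(proj(c,w(p,q)))-uv for uv,q in P])
s=least_squares(r,[.518,-.188,.2],loss='soft_l1'); print(s.x,np.degrees(s.x[2]),r(s.x).reshape(-1,2).round(1).tolist())
# check left edge
for y in (.158,.1,.05,0,-.05): print(y,np.round(proj(c,w(s.x,(-.039,y,.056)))))
# scene check
a=cam('scene')
for q in [(.122,-.158,0),(.122,.158,0),(-.039,.158,.056),(-.039,-.158,.056),(.08,0,.028)]: print(np.round(proj(a,w(s.x,q))))
# cartridge held: fit
m=masks_of('cartridge','wrist')
d=[k for k in m if abs(k['at'][0]-310)<15]
if d:
  mk=d[0]['pixels'].astype(np.uint8); p,f=fit(c,mk,[.518,-.182,.21],.147,.247); print('held',p,np.degrees(p[2]),f)
```

```text
[ 0.51742139 -0.18716072  0.21748353] 12.460888456724705 [[-0.6, -0.8], [3.3, -0.4], [-0.5, -0.4], [0.4, -0.4], [-0.3, 3.1], [-0.1, 4.6]]
0.158 [264.   7.]
0.1 [267.  79.]
0.05 [269. 136.]
0 [271. 187.]
-0.05 [272. 234.]
[245. 360.]
[323. 256.]
[270. 217.]
[183. 312.]
[272. 289.]
held [ 0.51797234 -0.18228049  0.21391865] 12.256635661675343 0.20689987472294502
```

```bash
python3 -c "
import cv2
i=cv2.imread('pics/w4.png')[0:250,240:440]; cv2.imwrite('pics/w4c.png',cv2.resize(i,None,fx=2.4,fy=2.4,interpolation=cv2.INTER_CUBIC))"
```

```text
(no output)
```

View pics/w4c.png

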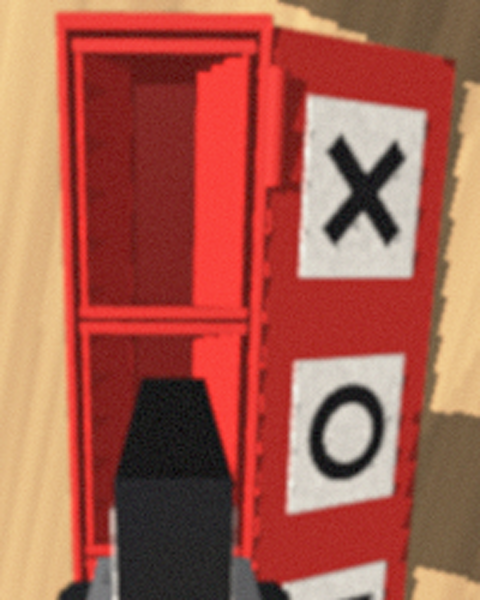

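```bash
python3 - <<'E'
from h import *
from scipy.optimize import least_squares
z=np.load('last.npz'); c=(float(z['f']),float(z['cx']),float(z['cy']),z['T'])
P=[((264.2,6.3),(-.039,.158,.056)),((352.9,6.3),(.039,.158,.056)),((429.4,25),(.122,.158,0)),((384.6,179.8),(.08,0,.028)),((391.5,78.5),(.08,.1,.028)),((308,133.3),(0,.05,.056)),((311,232),(0,-.05,.056)),((272,229),(-.039,-.045,.056))]
def w(p,q): return (p[0]+np.cos(p[2])*q[0]-np.sin(p[2])*q[1],p[1]+np.sin(p[2])*q[0]+np.cos(p[2])*q[1],q[2])
r=lambda p:np.ravel([np.array(proj(c,w(p,q)))-uv for uv,q in P])
s=least_squares(r,[.518,-.188,.2],loss='soft_l1'); print(s.x,np.degrees(s.x[2]),r(s.x).reshape(-1,2).round(1).tolist())
# held cartridge top-far edge from crop (z top=TCP+.038)
o=get_obs(); print(o['eef_pos']); zt=o['eef_pos'][2]+.038
for uv in [(288.5,199),(336.5,199)]: print('top far',onz(c,uv,zt).round(4))
for uv in [(299.5,158.5),(325,158.5)]: print('bot far',onz(c,uv,zt-.1).round(4))
p=s.x
C=np.array([.518,-.1822]); print('expected far mid', np.array([onz(c,(312.5,199),zt)[:2],onz(c,(312.2,158.5),zt-.1)[:2]])-.04*np.array([-np.sin(p[2]),np.cos(p[2])]))
E
python3 go.py .5174 -.186 .21 12.4
```

```text
[ 0.51725885 -0.18616404  0.21776208] 12.476848111585827 [[-0.4, -0.5], [2.4, -0.6], [-0.8, -1.5], [-0.1, -0.1], [-0.7, 2.5], [1.9, 1.3], [-0.8, 1.1], [0.2, -0.4]]
[ 0.51803878 -0.1829422   0.2095143 ]
top far [ 0.5018 -0.1465  0.2475]
top far [ 0.5184 -0.1429  0.2475]
bot far [ 0.502  -0.1474  0.1475]
bot far [ 0.5186 -0.1437  0.1475]
expected far mid [[ 0.51873346 -0.18378127]
 [ 0.51895521 -0.184607  ]]
8.35 [ 0.518  -0.1829  0.2095] 0.01719055540993443 [-0.2  1.4 -2.2]
[-2.8 -1.3 -0.5] [ 0.12 -0.32  0.1 ]
```

jog_arm --deltas '[[[-1,-2,15,0.1,-0.3,0,12],[0,0,25,0,0,0,12],[0,0,25,0,0,0,12],[0,0,10,0,0,0,12],[0,0,0,0,0,0,12]]]'

```text
clock: 8.85
eef_pos: [0.5178, -0.1849, 0.1343]
tool_rot: [0.627, 0.779, 0.001, 0.002]
ft_force: [-0.3, 0.6, -0.5]
grip_width: 0.0175
```

```bash
python3 go.py .5164 -.1843 .068 12.4;python3 look.py w5;  python3 go.py .5164 -.1843 .068 12.4; python3 -c "
import cv2
i=cv2.imread('pics/w5.png')[0:320,200:460]; cv2.imwrite('pics/w5c.png',cv2.resize(i,None,fx=1.85,fy=1.85,interpolation=cv2.INTER_CUBIC))"
```

```text
8.85 [ 0.5178 -0.1849  0.1343] 0.017547907507630234 [-0.3  0.6 -0.5]
[ 1.1 -1.6 66.3] [ 0.26  0.14 -0.02]
8.85 [ 0.5178 -0.1849  0.1343] [[-0.214, 0.977, 0.005], [0.977, 0.214, -0.001], [-0.002, 0.004, -1.0]] 0.017547907507630234 [-0.3  0.6 -0.5]
8.9 [ 0.5182 -0.185   0.135 ] 0.01771523560768654 [ 1.   1.1 -1.7]
[ 1.3 -1.9 67. ] [ 0.3   0.17 -0.01]
```

View pics/w5c.png

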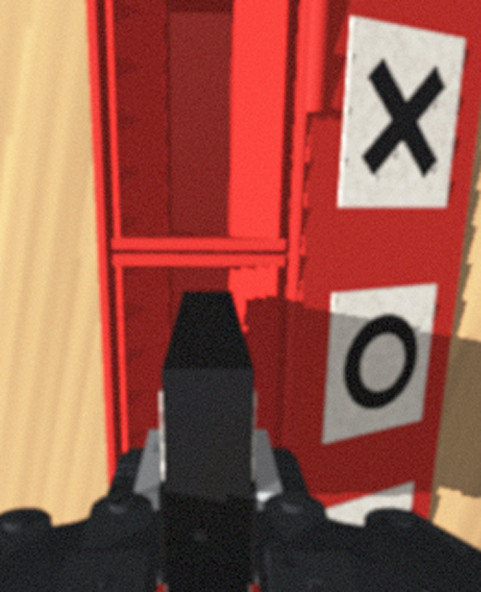

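Run:
```python
from h import *
z=np.load('last.npz'); c=(float(z['f']),float(z['cx']),float(z['cy']),z['T']); a=np.radians(12.45)
f=lambda u,v,h:onz(c,(200+u/1.85,v/1.85),h)[:2]
Rm=np.array([[np.cos(a),np.sin(a)],[-np.sin(a),np.cos(a)]])
O=np.array([.5172,-.186])
for n,u,v,h in [('botL',182,292,.072),('botR',234,292,.072),('topL',163,370,.172),('topR',252,370,.172),('divL',113,252,.056),('divR',285,252,.056),('outerL',102,300,.056),('outerL2',92,30,.056),('ringlabel',381,362,.028)]:
    print(n,(1e3*Rm@(f(u,v,h)-O)).round(1))
```

```text
botL [-7.7 38.3]
botR [11.  38.2]
topL [-7.5 39.1]
topR [ 9.5 39.1]
divL [-34.5  51.1]
divR [31.1 51. ]
outerL [-39.6  32.6]
outerL2 [-38.2 126.6]
ringlabel [80.3 -0.8]
```

jog_arm --deltas '[[[1.7,-1.6,6,0.3,0.2,0,12],[0,0,10,0,0,0,12],[0,0,10,0,0,0,12],[0,0,8,0,0,0,12],[0,0,0,0,0,0,12]]]'

```text
clock: 9.4
eef_pos: [0.5191, -0.185, 0.1025]
tool_rot: [0.627, 0.779, 0.001, 0.003]
ft_force: [-1.5, -0.1, -0.9]
grip_width: 0.0177
```

```bash
python3 go.py .517 -.1831 .068 12.4
```

```text
9.4 [ 0.5191 -0.185   0.1025] 0.017736632298641152 [-1.5 -0.1 -0.9]
[ 2.4 -1.8 34.5] [ 0.34  0.23 -0.04]
```

jog_arm --deltas '[[[2.4,-2,0,0.4,0.3,0,12],[1,-1,0,0.2,0.1,0,12],[0,0,0,0,0,0,12]]]'

```text
clock: 9.7
eef_pos: [0.515, -0.1819, 0.1019]
tool_rot: [0.627, 0.779, -0.001, -0.004]
ft_force: [0.7, -0.3, -0.9]
grip_width: 0.0174
```

```bash
python3 go.py .517 -.1831 .068 12.4
```

```text
9.7 [ 0.515  -0.1819  0.1019] 0.017401369605165768 [ 0.7 -0.3 -0.9]
[-1.8  1.9 33.9] [-0.33 -0.25 -0.04]
```

jog_arm --deltas '[[[-1,1,6,-0.2,-0.1,0,12],[0,0,7,0,0,0,12],[0,0,5,0,0,0,12],[0,0,0,0,0,0,12]]]'

```text
clock: 10.1
eef_pos: [0.5164, -0.1825, 0.0822]
tool_rot: [0.627, 0.779, 0.0, -0.001]
ft_force: [-0.4, 0.5, -1.3]
grip_width: 0.0173
```

```bash
python3 go.py .517 -.1831 .068 12.4
```

```text
10.1 [ 0.5164 -0.1825  0.0822] 0.017337034042832926 [-0.4  0.5 -1.3]
[-0.8  0.5 14.2] [-0.09 -0.15 -0.03]
```

No contact force so far; bottom about 14 mm above the floor.

jog_arm --deltas '[[[-0.5,0.3,4,0,0,0,12],[0,0,4,0,0,0,12],[0,0,3,0,0,0,12],[0,0,0,0,0,0,12]]]'

```text
clock: 10.5
eef_pos: [0.5166, -0.1829, 0.0698]
tool_rot: [0.627, 0.779, 0.0, -0.002]
ft_force: [0.6, 1.0, -2.6]
grip_width: 0.0173
```

jog_arm --deltas '[[[0,0,1.5,0,0,0,12],[0,0,1.5,0,0,0,12],[0,0,0,0,0,0,12]]]'

```text
clock: 10.8
eef_pos: [0.517, -0.1829, 0.0685]
tool_rot: [0.627, 0.779, 0.0, -0.001]
ft_force: [-0.3, 0.8, -0.3]
grip_width: 0.0173
```

jog_arm --deltas '[[[0,0,1.5,0,0,0,12],[0,0,1.5,0,0,0,12]]]'

```text
clock: 11.0
eef_pos: [0.5175, -0.1831, 0.068]
tool_rot: [0.627, 0.779, 0.001, -0.0]
ft_force: [-5.6, 1.9, 13.0]
grip_width: 0.0177
```

jog_arm --deltas '[[[0,0,2,0,0,0,12],[0,0,0,0,0,0,12]]]'

```text
clock: 11.2
eef_pos: [0.5176, -0.1831, 0.0686]
tool_rot: [0.627, 0.779, 0.001, 0.001]
ft_force: [-0.1, 0.0, -1.1]
grip_width: 0.0174
```

Floor felt at z = 0.068 with 13 N, as expected. Releasing there and rising.

jog_arm --deltas '[[[0,0,1,0,0,0,12],[0,0,0,0,0,0,35],[0,0,0,0,0,0,45],[0,0,0,0,0,0,45],[0,0,0,0,0,0,45]]]'

```text
clock: 11.7
eef_pos: [0.5182, -0.1835, 0.0672]
tool_rot: [0.627, 0.779, 0.001, 0.001]
ft_force: [-0.1, 0.1, 0.9]
grip_width: 0.0449
```

jog_arm --deltas '[[[0,0,-5,0,0,0,45],[0,0,-15,0,0,0,45],[0,0,-25,0,0,0,45],[0,0,-30,0,0,0,45],[0,0,-30,0,0,0,45]]]'

```text
clock: 12.2
eef_pos: [0.5142, -0.182, 0.1706]
tool_rot: [0.627, 0.779, -0.001, -0.005]
ft_force: [0.8, -0.6, 0.5]
grip_width: 0.0454
```

jog_arm --deltas '[[[0,0,-20,0,0,0,85],[0,0,0,0,0,0,85],[0,0,0,0,0,0,85]]]'

```text
clock: 12.5
eef_pos: [0.517, -0.1831, 0.1969]
tool_rot: [0.627, 0.779, 0.001, 0.0]
ft_force: [0.1, 0.6, 0.1]
grip_width: 0.0845
```

```bash
python3 look.py w6 cartridge
python3 - <<'E'
from h import *
c=cam('wrist'); camera('wrist')
for d in masks_of('cartridge','wrist'):
    p,f=fit(c,d['pixels'].astype(np.uint8),[.517,-.184,.217],.05,.106); print('cart',d['at'],p.round(4),np.degrees(p[2]),f)
E
```

```text
12.5 [ 0.517  -0.1831  0.1969] [[-0.214, 0.977, 0.001], [0.977, 0.214, 0.001], [0.001, 0.001, -1.0]] 0.0845445141199251 [0.1 0.6 0.1]
cartridge 0.7 [310. 193.] 2543 ((311.9999694824219, 192.49996948242188), (23.999996185302734, 106.99998474121094), 0.0)
cart [311.7, 193.1] [ 0.5177 -0.1838  0.2084] 11.93811415115921 0.04060150375939853
```

View pics/w6.png

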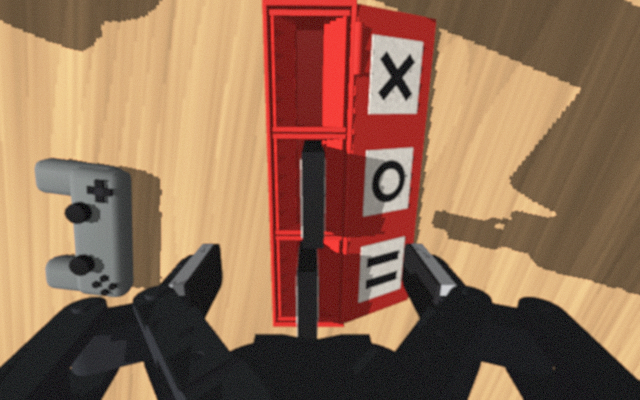

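The cartridge stands upright in the middle slot beside the ring label (385,182), its top edge at about (313,195). The bars cartridge and the controller are where they were, and the gripper is clear.

```bash
python3 -c "
from workcell import *
print(job_done(), get_obs()['clock'])"
```

```text
the job is handed in; nothing more can be done
the job is handed in; nothing more can be done
```

The ring cartridge is back in the ring slot (the middle one) and the job is handed in; `job_done()` reports no verdict. I drew it straight up out of the console, carried it over, and lowered it until the wrist felt about 13 N at TCP z = 0.068 m, the expected floor height. Then I opened the fingers and rose clear, at about 12.6 s on the robot clock.

- **Placement:** the last wrist picture shows it standing upright next to the ring label. The fit puts it at (0.5177, −0.1838) m with a yaw of about 12°. My estimate of the slot centre is (0.517, −0.186) m at 12.5°, so it is about 2 mm off.
- **Other things:** the bars cartridge and the controller looked undisturbed in that picture. I did not look again at the tea-light holder or the bottle opener, but the arm passed well above them and no unexpected force showed.
- **Disagreements:** the organiser's position differed by about 1–2 mm between features, and the arm drifted a few mm after some rows. I corrected both before lowering the cartridge into the slot's straight walls.

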